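# Fold the masking flaps down along the painted band

## Robot

A 6-joint arm with a two-finger parallel gripper is mounted at the origin on the work surface. World frame = base frame: x ahead of the robot, y to its left, z up, the work surface at z = 0. Lengths are in m, angles in degrees, forces in N, time in s.
With the tool pointing down it reaches from about 0.35 to 0.85 m from the base axis. Payload 8.1 kg.
Tool frame: the origin (TCP) lies on the centre line of the jaws, within the pads' length; the fingertips stand 11 mm ahead of it and the grasp point (between the pads) lies 8 mm behind it; z points along the fingers, y is the line along which they close (so a half turn about z gives the same grasp; the last joint's range is limited). The gripper opens to 93 mm and grips with 3 to 60 N. Pads are 15 mm wide; open, the fingers measure 128 mm over their backs; the gripper's body (75 mm by 188 mm) begins 65 mm behind the grasp point.
Start: joints at [59.622, 7.471, 85.268, -0, 87.261, -4.893], TCP at [0.258, 0.542, 0.194] pointing down, gripper open.
Joint ranges: [-169.43, 169.43], [-51.17, 129.36], [1.28, 143.12], [-76.62, 256.62], [0, 156.53], [-152.29, 152.29]. Speed limits (degrees/s): [136.94, 136.94, 159.86, 180, 180, 180].

## Interface

Orientations are given as a 3x3 rotation matrix whose columns are the frame's x, y, z axes.
In Python, from plant import * gives the robot as it stands.
- The arm moves only by the tool carry_out, never from a script. Its argument "deltas" is a list of rows, each a list of 5 numbers: the shift along the tool's x, y, z in cm, then the turn about the tool's z in degrees, then the finger opening in cm, from 0 to 9.3. In form: [[tx, ty, tz, twist, grip], ...]. A call has 1 to 20 rows; each row is the pose to reach, as a shift and turn from the pose commanded when the call began, along the tool's axes at that moment; what a row does not reach only later rows make up. A row lasts 1/10 s, in which the tool goes at most 50 mm and 8.59 degrees, less where a joint would pass 70% of its speed; a pose out of reach is approached as far as the arm can. A call with a gripper value outside its range is refused whole. The fingers move at their own pace and stop on an object; "grip_force" is the grip in N (left out, the last holds). Time passes only in rows, so rows that repeat a pose let the fingers close. It gives the time, the measured TCP pose, the force, the opening and the grip force at its end, in the units of the state.
- state(): the state, without advancing time (a new reading comes with each control period).
- snapshot(name): name is "scene" or "side" or "wrist"; returns a dict with "pixels" (384x512x3 uint8, red, green, blue), "fx", "fy", "cx", "cy" (pixels), "R" (3x3) and "t" (3): a world point X has camera coordinates R X + t. Camera axes: x right, y down, z forward; pixel columns grow to the right and rows downward; lengths in m; the calibration is good to about 2 mm. A picture is of the moment at which its call begins. There is no depth.
- finish_job(): hands the job in; it is judged then, once.
The state is a dict: "time_s": time; "q": joint angles; "joint_velocities": joint speeds; "joint_efforts": joint torques, N m; "tool_pos": TCP position; "ee_rot": TCP orientation; "ft_force": force on the tool from outside, world axes, zero at the start; "wrist_torque": the same for the moment, N m; "width": finger opening in m; "grasp_force": force on a finger pad.
Only numpy, scipy, OpenCV 4.12 (cv2) and the standard library are available. Lean on these libraries where they do the work, as an engineer would, in place of code of your own. Each camera call takes 0.05 s, during which the arm holds its last target. There are 200 camera calls.

## Task

Run a light fingertip along the curved row of raised flaps on the masking board, from the white dot to the orange dot, so that each flap in turn is folded flat over its motif. Keep the fingertip close to the board from the first flap to the last, never lift a flap further up, and leave the paint pots, the dotting tool and everything else where they are; finish with the hand clear.

Things in the scene. Friction and masses are not known exactly. Their poses are not given: they have to be found in the camera images.
- board: Wooden masking board screwed to the table, 230 (its x) by 340 (its y) by 12 mm thick; origin at the centre of its underside, on the table. On it lies a flat black shoe panel with a painted band, an arc of 180 mm radius bulging to the board's +x, along which five small hinged flaps stand, 52 mm from centre to centre
- dot_white (a point): Centre of the flat white dot, 20 mm across, painted on the board before the hinge of flap 1; 13 mm above the table. An equal orange dot lies beyond the free end of flap 5, 251 mm along the board's +y from the white one
- flap1 (a joint): Angle of flap 1 of 5, counted from the white dot (rad): 0 lies flat on its painted motif, positive with its free end raised (limit 1.2). At the start it is raised by 0.3 to 0.5. Its stiff hinge stays where it is left; about 1 N on its outer half folds it down, far more close to the hinge
- flap1_hinge (a point): Middle of the hinge edge (the end nearer the white dot) of flap 1, on its upper face, 17 mm above the table. The flap is a teal rigid plate 40 mm long (hinge to free end), 30 wide, 3 thick. A fingertip coming from the white dot slides up it and folds it down; flat, its upper face is 17 mm above the table. 12 mm of bare board lie between flaps
- flap1_tip (a point): Middle of the free end of flap 1, on its upper face; 40 mm from flap1_hinge
- flap2 (a joint): Angle of flap 2 of 5, counted from the white dot (rad): 0 lies flat on its painted motif, positive with its free end raised (limit 1.2). At the start it is raised by 0.3 to 0.5. Its stiff hinge stays where it is left; about 1 N on its outer half folds it down, far more close to the hinge
- flap2_hinge (a point): Middle of the hinge edge (the end nearer the white dot) of flap 2, on its upper face, 17 mm above the table. The flap is a lilac rigid plate 40 mm long (hinge to free end), 30 wide, 3 thick. A fingertip coming from the white dot slides up it and folds it down; flat, its upper face is 17 mm above the table. 12 mm of bare board lie between flaps
- flap2_tip (a point): Middle of the free end of flap 2, on its upper face; 40 mm from flap2_hinge
- flap3 (a joint): Angle of flap 3 of 5, counted from the white dot (rad): 0 lies flat on its painted motif, positive with its free end raised (limit 1.2). At the start it is raised by 0.3 to 0.5. Its stiff hinge stays where it is left; about 1 N on its outer half folds it down, far more close to the hinge
- flap3_hinge (a point): Middle of the hinge edge (the end nearer the white dot) of flap 3, on its upper face, 17 mm above the table. The flap is a teal rigid plate 40 mm long (hinge to free end), 30 wide, 3 thick. A fingertip coming from the white dot slides up it and folds it down; flat, its upper face is 17 mm above the table. 12 mm of bare board lie between flaps
- flap3_tip (a point): Middle of the free end of flap 3, on its upper face; 40 mm from flap3_hinge
- flap4 (a joint): Angle of flap 4 of 5, counted from the white dot (rad): 0 lies flat on its painted motif, positive with its free end raised (limit 1.2). At the start it is raised by 0.3 to 0.5. Its stiff hinge stays where it is left; about 1 N on its outer half folds it down, far more close to the hinge
- flap4_hinge (a point): Middle of the hinge edge (the end nearer the white dot) of flap 4, on its upper face, 17 mm above the table. The flap is a lilac rigid plate 40 mm long (hinge to free end), 30 wide, 3 thick. A fingertip coming from the white dot slides up it and folds it down; flat, its upper face is 17 mm above the table. 12 mm of bare board lie between flaps
- flap4_tip (a point): Middle of the free end of flap 4, on its upper face; 40 mm from flap4_hinge
- flap5 (a joint): Angle of flap 5 of 5, counted from the white dot (rad): 0 lies flat on its painted motif, positive with its free end raised (limit 1.2). At the start it is raised by 0.3 to 0.5. Its stiff hinge stays where it is left; about 1 N on its outer half folds it down, far more close to the hinge
- flap5_hinge (a point): Middle of the hinge edge (the end nearer the white dot) of flap 5, on its upper face, 17 mm above the table. The flap is a teal rigid plate 40 mm long (hinge to free end), 30 wide, 3 thick. A fingertip coming from the white dot slides up it and folds it down; flat, its upper face is 17 mm above the table. 12 mm of bare board lie between flaps
- flap5_tip (a point): Middle of the free end of flap 5, on its upper face; 40 mm from flap5_hinge
- pot_orange: Bystander: small paint pot with an orange lid, 38 mm across, 40 mm high, standing on the board inside the curve; origin at its underside
- pot_teal: Bystander: small paint pot with a teal lid, 38 mm across, 40 mm high, standing on the board inside the curve; origin at its underside
- dotter: Bystander: lilac dotting tool, 145 mm long, 10 mm thick, lying on the board outside the curve, along the board's y; origin at its underside
- shoe: Bystander: painted black shoe, 270 mm long, 92 mm wide, 123 mm high, standing on the left of the table; origin under the middle of the sole
- palette: Bystander: round white paint palette, 190 mm across, 10 mm high, on the right of the table; origin at the centre of its underside
- tape_roll: Bystander: roll of blue tape lying flat beyond one end of the board, 100 mm across, 25 mm high; origin at the centre of its underside
- brush_jar: Bystander: glass jar with brushes beyond one end of the board, 68 mm across, 180 mm high with the brushes; origin at the centre of its underside

How it is judged:
By the outcome, as a careful person would: the job done as asked, in the order asked, and still so for the second after the job is handed in, with the robot touching nothing.
It also fails if it takes over 58 s, if anything falls off the work surface, if the arm or the gripper's body presses on something with over 40 N, if the wrist force passes 120 N, or if a joint passes its speed limit or range.

## Working session

There is one attempt and no reset: what is moved stays moved. The work goes in short steps, Python scripts to look and compute and a tool call to move; the robot and the scene stay as the last step left them, time stands still between calls to the robot, and variables do not carry over. Pictures are saved under pics/ and viewed, at most 10 in all, crops included, and the job is handed in when it is done.

Besides the shell and the picture viewer there is one more tool, called after "Call:" as name(argument=value, ...) on one line, values as JSON. carry_out: Moves the arm, as the interface text tells. Its arguments: {"type":"object","properties":{"deltas":{"type":"array"},"grip_force":{"type":"number"}},"required":["deltas"]}

```bash
mkdir -p pics
python3 - <<'E'
from plant import *
import cv2
for n in ("scene","side"):
    s=snapshot(n); cv2.imwrite(f"pics/{n}0.png",cv2.resize(s["pixels"][:,:,::-1],None,fx=1.5,fy=1.5))
    print(n,s["fx"],s["cx"],s["cy"],s["R"],s["t"])
st=state();print(st["time_s"],st["tool_pos"],st["ee_rot"],st["width"])
E
```

```text
scene 408.56015006554287 250.8476851715177 190.87413397697674 [[ 0.27514779  0.96139957  0.00213384]
 [ 0.77103167 -0.21933854 -0.59783005]
 [-0.57428553  0.16613688 -0.80162003]] [-0.18100653 -0.39501426  1.71851659]
side 465.52369223090335 255.62881626309058 196.95406947523378 [[ 0.97738499 -0.21103756  0.01348043]
 [-0.11563547 -0.58674201 -0.80147505]
 [ 0.17705087  0.78179087 -0.59787626]] [-0.51902885  0.12440017  1.41307187]
0.1 [0.25784464 0.54113699 0.19307239] [[-9.02707861e-01  4.30253086e-01 -8.94052760e-04]
 [ 4.30253983e-01  9.02706640e-01 -1.49404322e-03]
 [ 1.64250658e-04 -1.73335432e-03 -9.99998484e-01]] 0.09318708569057159
```

View pics/scene0.png

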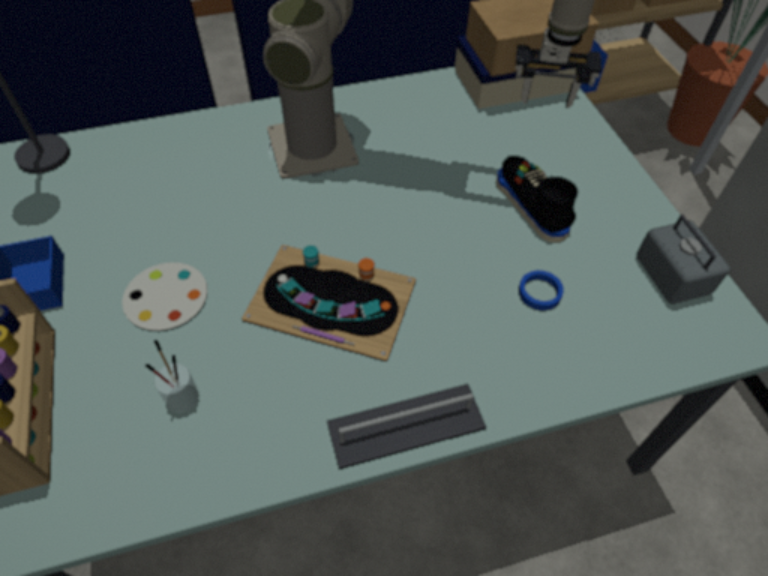

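View pics/side0.png

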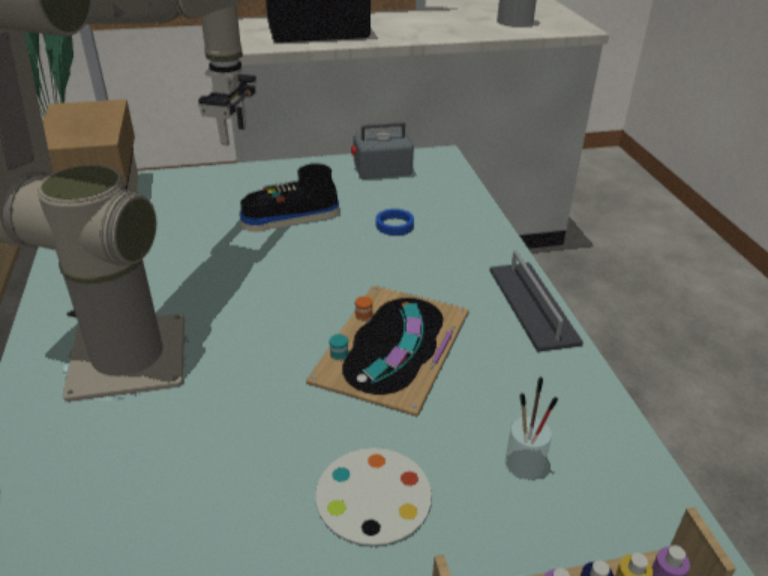

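White dot is at about (284,279) and orange dot at (386,306) in the enlarged scene view; the flaps run between them, with the pots on the robot's side. In the side view the white dot is at about (362,379).

```bash
cat > h.py <<'E'
import numpy as np, cv2
from plant import *
def ray(s,u,v,z):
    R=np.array(s["R"]);t=np.array(s["t"]);c=-R.T@t
    d=R.T@np.array([(u-s["cx"])/s["fx"],(v-s["cy"])/s["fy"],1.])
    return c+d*(z-c[2])/d[2]
def proj(s,X):
    p=np.array(s["R"])@X+np.array(s["t"]); return np.array([s["fx"]*p[0]/p[2]+s["cx"],s["fy"]*p[1]/p[2]+s["cy"]])
E
python3 - <<'E'
from h import *
s=snapshot("scene");d=snapshot("side")
w=ray(s,284/1.5,279/1.5,.013);o=ray(s,386/1.5,306/1.5,.013)
print(w,o,np.linalg.norm(w-o),ray(d,362/1.5,379/1.5,.013))
st=state();R=np.array(st["ee_rot"]);p=np.array(st["tool_pos"])
print(R.T@((w+o)/2*[1,1,0]+[0,0,.28]-p)*100, np.degrees(np.arctan2(*(o-w)[[1,0]])))
v=snapshot("wrist");c=-np.array(v["R"]).T@v["t"];print("cam in tool",R.T@(c-p),R.T@np.array(v["R"]).T,v["fx"])
E
```

```text
[ 0.45375759 -0.16404274  0.013     ] [0.59155372 0.04165394 0.013     ] 0.24758614639726004 [ 0.45156892 -0.17049282  0.013     ]
[-49.81814949 -43.0091319   -8.61692362] 56.181882791199655
cam in tool [ 0.08057266  0.0002377  -0.18950146] [[-2.45234767e-05 -9.57817956e-01 -2.87375648e-01]
 [ 9.99999051e-01  3.72280926e-04 -1.32614162e-03]
 [ 1.37718673e-03 -2.87375408e-01  9.57817038e-01]] 287.3630754775382
```

Call:
carry_out(deltas=[[-48, -43, 0, 0, 0], [-48, -43, 0, 0, 0], [-48, -43, 0, 0, 0], [-48, -43, 0, 0, 0], [-48, -43, 0, 0, 0], [-48, -43, 0, 0, 0], [-48, -43, 0, 0, 0], [-48, -43, 0, 0, 0], [-48, -43, 0, 0, 0], [-48, -43, 0, 0, 0], [-48, -43, 0, 0, 0], [-48, -43, 0, 0, 0], [-48, -43, 0, 0, 0], [-48, -43, 6.3, 0, 0], [-48, -43, 6.3, 0, 0], [-48, -43, 6.3, 0, 0], [-48, -43, 6.3, 0, 0], [-48, -43, 6.3, 0, 0]], grip_force=10)

```text
time_s: 2.05
tool_pos: [0.5076, -0.0524, 0.1332]
ee_rot: [[-0.903, 0.429, 0.003], [0.429, 0.903, -0.001], [-0.003, 0.001, -1.0]]
ft_force: [0.7, -0.0, 0.0]
width: 0.001
grasp_force: 0.0
```

Run:
```python
from h import *
import pickle
v=snapshot("wrist"); pickle.dump(v,open("w1.pkl","wb")); cv2.imwrite("pics/w1.png",cv2.resize(v["pixels"][:,:,::-1],None,fx=1.5,fy=1.5,interpolation=cv2.INTER_CUBIC))
st=state();print(st["time_s"],st["tool_pos"],st["ft_force"],st["width"])
```

```text
2.1 [ 0.50766907 -0.05249516  0.13326255] [-0.14191117 -0.19825454 -0.13240633] 0.0001711805783599063
```

View pics/w1.png

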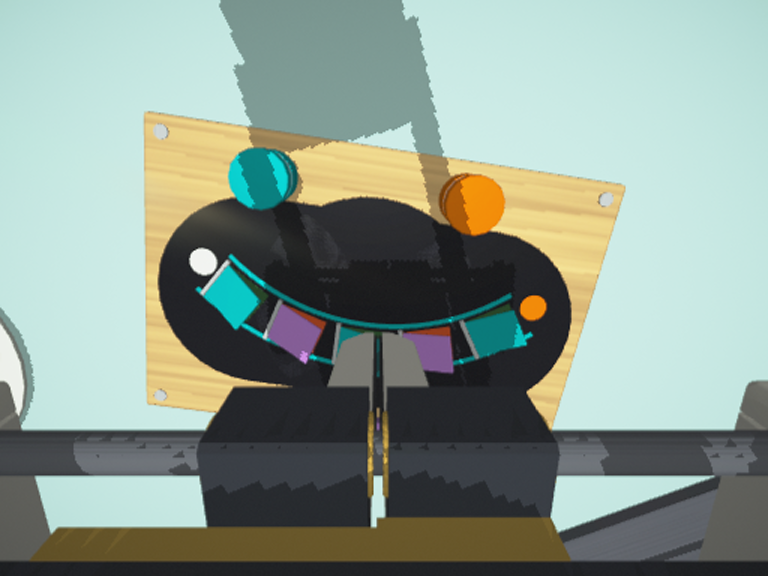

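White dot at (203,261), orange dot at (532,307), flaps 1–5 between them; hinge edges (light lines) are on the white-dot side. I'll refine the dots by mask and check the arc model on the hinges.

```bash
cat >> h.py <<'E'
def frame(w,o):  # dots -> arc centre, board axes
    ey=(o-w)/np.linalg.norm(o-w); ex=np.array([ey[1],-ey[0],0]); L=np.linalg.norm(o-w)
    C=(w+o)/2-ex*np.sqrt(.18**2-.1255**2); return C,ex,ey
def arc(C,ex,ey,s): # s arc length from middle
    a=s/.18; return C+.18*(np.cos(a)*ex+np.sin(a)*ey)
E
python3 - <<'E'
from h import *
import pickle
v=pickle.load(open("w1.pkl","rb")); im=v["pixels"]; hsv=cv2.cvtColor(im,cv2.COLOR_RGB2HSV)
def cen(m,u,vv,r=14):
    k=np.zeros_like(m);cv2.circle(k,(int(u),int(vv)),r,255,-1); ys,xs=np.nonzero(m&k); return xs.mean(),ys.mean(),len(xs)
wh=cv2.inRange(hsv,(0,0,170),(179,60,255)); og=cv2.inRange(hsv,(5,150,120),(22,255,255))
a=cen(wh,203/1.5,261/1.5,11);b=cen(og,532/1.5,307/1.5);print(a,b)
w=ray(v,*a[:2],.013);o=ray(v,*b[:2],.013);print(w,o,np.linalg.norm(w-o))
np.save("wo.npy",[w,o]);F=frame(w,o)
out=cv2.resize(im[:,:,::-1],None,fx=3,fy=3,interpolation=cv2.INTER_CUBIC)
for i in range(5):
    for s,col in ((-20,(0,0,255)),(20,(0,255,255))):
        P=arc(*F,(52*(i-2)+s)/1000);P[2]=.017 if s<0 else .013; c=proj(v,P)*3+1
        cv2.circle(out,tuple(int(x) for x in c),3,col,-1)
    print(i+1,arc(*F,(52*(i-2)-20)/1000).round(4))
cv2.imwrite("pics/w1o.png",out[430:780,330:1130])
E
```

```text
(np.float64(135.06882591093117), np.float64(173.8582995951417), 247) (np.float64(354.9623430962343), np.float64(204.7866108786611), 239)
[ 0.44805939 -0.16720955  0.013     ] [0.58704785 0.04072734 0.013     ] 0.2501110593413518
1 [ 0.4622 -0.1639  0.013 ]
2 [ 0.5092 -0.1419  0.013 ]
3 [ 0.5479 -0.1075  0.013 ]
4 [ 0.5753 -0.0635  0.013 ]
5 [ 0.5889 -0.0135  0.013 ]
```

View pics/w1o.png

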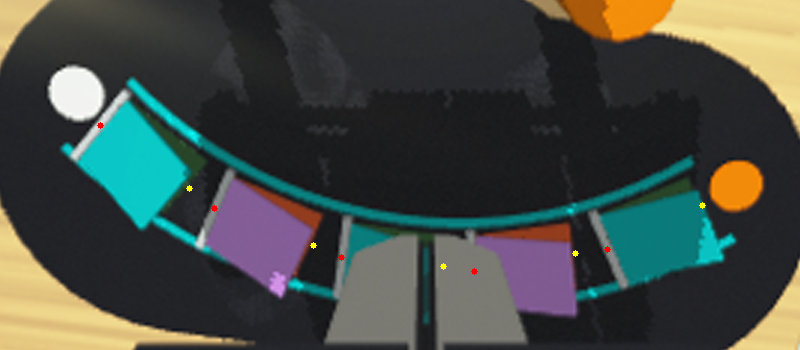

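The red model points sit on the middle of every hinge edge, so the arc model holds to about 1 mm. Next I go above the white dot, turned to face along the row.

Call:
carry_out(deltas=[[0.5, -12.9, 0, 143, 0], [0.5, -12.9, 0, 143, 0], [0.5, -12.9, 0, 143, 0], [0.5, -12.9, 0, 143, 0], [0.5, -12.9, 0, 143, 0], [0.5, -12.9, 0, 143, 0], [0.5, -12.9, 0, 143, 0], [0.5, -12.9, 0, 143, 0], [0.5, -12.9, 0, 143, 0], [0.5, -12.9, 0, 143, 0], [0.5, -12.9, 0, 143, 0], [0.5, -12.9, 0, 143, 0], [0.5, -12.9, 0, 143, 0], [0.5, -12.9, 0, 143, 0], [0.5, -12.9, 0, 143, 0], [0.5, -12.9, 0, 143, 0], [0.5, -12.9, 0, 143, 0], [0.5, -12.9, 5, 143, 0], [0.5, -12.9, 6.3, 143, 0], [0.5, -12.9, 6.3, 143, 0]])

```text
time_s: 4.1
tool_pos: [0.4446, -0.166, 0.0663]
ee_rot: [[0.98, 0.201, -0.004], [0.201, -0.98, 0.002], [-0.004, -0.003, -1.0]]
ft_force: [-0.6, -0.2, 0.2]
width: 0.0002
grasp_force: 0.0
```

```bash
cat > rel.py <<'E'
from h import *
F=frame(*np.load("wo.npy"))
st=state();R=np.array(st["ee_rot"]);p=np.array(st["tool_pos"])
print("t",st["time_s"],p.round(4),"ft",np.round(st["ft_force"],2),"yaw",np.degrees(np.arctan2(R[1,0],R[0,0])).round(2))
d=F[2];yb=np.degrees(np.arctan2(d[1],d[0]))
rel=p-F[0]; print("s now mm",1000*.18*np.arctan2(rel@F[2],rel@F[1]),"radial mm",1000*(np.hypot(rel@F[1],rel@F[2])-.18))
import sys
def zt(s):
    u=(s+124)%52 if s>-124 else s+124
    if s>100: u=s-84
    return np.interp(u,[-20,0,15,30,38,44.5,52],[20,20,19,17,17,20,20] if s<84+30 else [20,20,19,17,17,17,17])
if len(sys.argv)>1:
    s0,s1,ds=map(float,sys.argv[1:4])
    for s in np.arange(s0,s1+.1,ds):
        X=arc(*F,s/1000);X[2]=(zt(s)+11)/1000
        c=R.T@(X-p)*100; yaw=yb+np.degrees(s/180)
        tw=np.degrees(np.arctan2(R[1,0],R[0,0]))-yaw
        print(int(s),np.round(c,2).tolist(),round(tw,1))
E
python3 - <<'E'
from h import *
s=snapshot("scene");print("jar",ray(s,178/1.5,405/1.5,0))
E
python3 rel.py -139 -35 4
```

```text
jar [ 0.70205624 -0.43117964  0.        ]
t 4.15 [ 0.4459 -0.1668  0.0682] ft [-0.66 -0.05  1.16] yaw 11.57
s now mm -140.586014757253 radial mm -1.1164445097509301
-139 [0.16, 0.12, 3.72] -0.4
-135 [0.56, 0.11, 3.72] -1.7
-131 [0.96, 0.09, 3.72] -3.0
-127 [1.36, 0.07, 3.72] -4.2
-123 [1.76, 0.03, 3.73] -5.5
-119 [2.16, -0.01, 3.75] -6.8
-115 [2.56, -0.06, 3.78] -8.1
-111 [2.95, -0.12, 3.81] -9.3
-107 [3.34, -0.19, 3.84] -10.6
-103 [3.74, -0.27, 3.9] -11.9
-99 [4.13, -0.36, 3.95] -13.2
-95 [4.52, -0.45, 4.0] -14.4
-91 [4.9, -0.56, 4.02] -15.7
-87 [5.29, -0.67, 4.02] -17.0
-83 [5.67, -0.79, 3.88] -18.3
-79 [6.05, -0.92, 3.72] -19.5
-75 [6.42, -1.06, 3.71] -20.8
-71 [6.79, -1.2, 3.72] -22.1
-67 [7.16, -1.36, 3.75] -23.3
-63 [7.53, -1.52, 3.77] -24.6
-59 [7.89, -1.69, 3.8] -25.9
-55 [8.25, -1.87, 3.84] -27.2
-51 [8.6, -2.06, 3.89] -28.4
-47 [8.95, -2.25, 3.95] -29.7
-43 [9.3, -2.45, 4.0] -31.0
-39 [9.64, -2.66, 4.01] -32.3
-35 [9.97, -2.88, 4.01] -33.5
```

Call:
carry_out(deltas=[[0.2, 0.1, 1.5, 0, 0], [0.2, 0.1, 2.7, 0, 0], [0.2, 0.1, 2.7, 0, 0], [0.2, 0.1, 2.7, 0, 0], [0.2, 0.1, 2.7, 0, 0], [0.2, 0.1, 2.7, 0, 0], [0.2, 0.1, 2.7, 0, 0], [0.2, 0.1, 2.7, 0, 0]])

```text
time_s: 4.95
tool_pos: [0.4487, -0.168, 0.0413]
ee_rot: [[0.98, 0.2, 0.0], [0.2, -0.98, -0.0], [0.0, 0.0, -1.0]]
ft_force: [1.1, 0.3, -0.1]
width: 0.0005
grasp_force: 0.0
```

```bash
python3 rel.py; python3 rel.py -139 -79 4
```

```text
t 4.95 [ 0.4487 -0.168   0.0413] ft [ 1.15  0.3  -0.1 ] yaw 11.51
s now mm -138.11819970158996 radial mm 0.6140484558556925
t 4.95 [ 0.4487 -0.168   0.0413] ft [ 1.15  0.3  -0.1 ] yaw 11.51
s now mm -138.11819970158996 radial mm 0.6140484558556925
-139 [-0.09, -0.06, 1.03] -0.5
-135 [0.31, -0.07, 1.03] -1.8
-131 [0.71, -0.09, 1.03] -3.0
-127 [1.11, -0.11, 1.03] -4.3
-123 [1.51, -0.15, 1.04] -5.6
-119 [1.91, -0.19, 1.06] -6.8
-115 [2.3, -0.24, 1.09] -8.1
-111 [2.7, -0.3, 1.12] -9.4
-107 [3.09, -0.37, 1.16] -10.7
-103 [3.48, -0.45, 1.21] -11.9
-99 [3.87, -0.54, 1.26] -13.2
-95 [4.26, -0.63, 1.32] -14.5
-91 [4.65, -0.74, 1.33] -15.8
-87 [5.03, -0.85, 1.33] -17.0
-83 [5.41, -0.97, 1.19] -18.3
-79 [5.79, -1.1, 1.03] -19.6
```

Call:
carry_out(deltas=[[-0.1, -0.05, 0.6, 0, 0], [-0.1, -0.05, 1.0, 0, 0], [0.3, -0.05, 1.0, -1.8, 0], [0.7, -0.1, 1.0, -3, 0], [1.1, -0.1, 1.0, -4.3, 0], [1.5, -0.15, 1.05, -5.6, 0], [1.9, -0.2, 1.05, -6.8, 0], [2.3, -0.25, 1.1, -8.1, 0], [2.7, -0.3, 1.15, -9.4, 0], [3.1, -0.35, 1.2, -10.7, 0], [3.5, -0.45, 1.25, -11.9, 0], [3.85, -0.55, 1.3, -13.2, 0], [4.25, -0.65, 1.35, -14.5, 0], [4.65, -0.75, 1.35, -15.8, 0], [4.9, -0.8, 1.35, -16.5, 0], [4.9, -0.8, 1.35, -16.5, 0], [4.9, -0.8, 1.35, -16.5, 0]])

```text
time_s: 6.65
tool_pos: [0.495, -0.1503, 0.0275]
ee_rot: [[0.883, 0.47, -0.0], [0.47, -0.883, -0.0], [-0.0, -0.0, -1.0]]
ft_force: [0.1, 0.6, 0.4]
width: 0.0003
grasp_force: 0.0
```

```bash
python3 rel.py -87 -31 4
python3 - <<'E'
from h import *
v=snapshot("side")["pixels"][190:275,200:320,::-1]; cv2.imwrite("pics/s1.png",cv2.resize(v,None,fx=6,fy=6,interpolation=cv2.INTER_CUBIC))
E
```

```text
t 6.65 [ 0.495  -0.1503  0.0275] ft [0.12 0.64 0.36] yaw 28.01
s now mm -88.49330674578162 radial mm -0.05714542808860079
-87 [0.15, 0.0, -0.05] -0.5
-83 [0.55, -0.0, -0.19] -1.8
-79 [0.95, -0.02, -0.35] -3.1
-75 [1.35, -0.05, -0.35] -4.4
-71 [1.75, -0.08, -0.34] -5.6
-67 [2.14, -0.12, -0.32] -6.9
-63 [2.54, -0.18, -0.29] -8.2
-59 [2.94, -0.24, -0.26] -9.5
-55 [3.33, -0.31, -0.22] -10.7
-51 [3.72, -0.39, -0.17] -12.0
-47 [4.11, -0.47, -0.12] -13.3
-43 [4.5, -0.57, -0.06] -14.5
-39 [4.89, -0.68, -0.05] -15.8
-35 [5.27, -0.79, -0.05] -17.1
-31 [5.65, -0.91, -0.19] -18.4
```

View pics/s1.png

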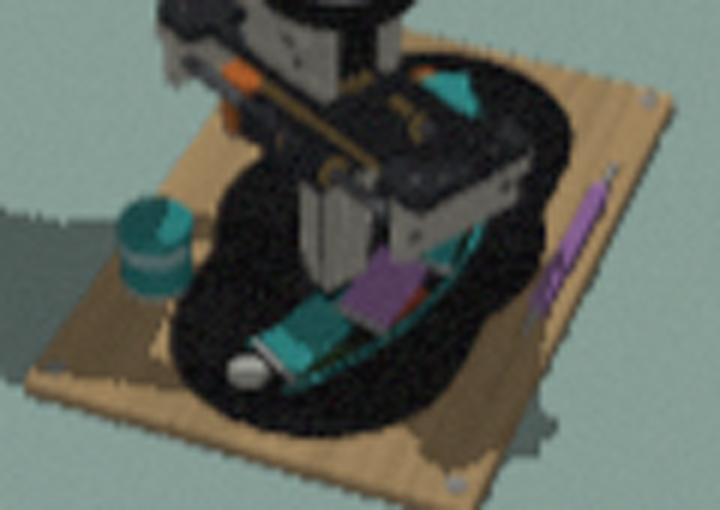

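The crop shows the finger at the far end of flap 1 and the teal plate behind it; I can't tell by eye whether it is fully flat, so I'll check against projected outlines.

```bash
cat > ov.py <<'E'
from h import *
import sys
F=frame(*np.load("wo.npy"))
def overlay(cam,path,box,k,angs,idx):
    v=snapshot(cam);x0,y0,x1,y1=box
    out=cv2.resize(v["pixels"][y0:y1,x0:x1,::-1],None,fx=k,fy=k,interpolation=cv2.INTER_CUBIC)
    P=lambda X:tuple(int(q) for q in (proj(v,X)-[x0,y0]+.5)*k)
    for i in idx:
        H=arc(*F,(52*(i-3)-20)/1000);T=arc(*F,(52*(i-3)+20)/1000);H[2]=T[2]=.017
        t=(T-H)/np.linalg.norm(T-H);n=np.array([t[1],-t[0],0])
        for a,c in zip(angs,((0,0,255),(0,255,255))):
            e=H+.04*(np.cos(a)*t+[0,0,np.sin(a)])
            cv2.polylines(out,[np.array([P(H+.015*n),P(e+.015*n),P(e-.015*n),P(H-.015*n)])],True,c,1)
    cv2.imwrite(path,out)
E
python3 -c "
from ov import *
overlay('side','pics/s2.png',(200,200,300,275),8,(0,.3),(1,2))"
```

```text
(no output)
```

View pics/s2.png

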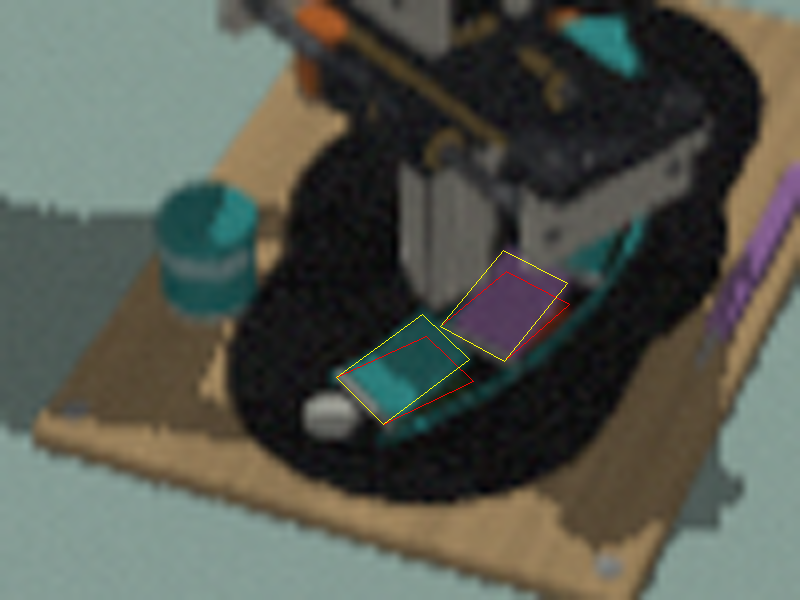

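Run:
```python
from h import *
st=state();R=np.array(st["ee_rot"]);p=np.array(st["tool_pos"]);print(p,st["width"],np.round(st["ft_force"],2))
for n,box,k,f in(("side",(200,200,300,275),8,"a"),("wrist",(0,0,512,384),1.5,"b")):
    v=snapshot(n);x0,y0,x1,y1=box
    o=cv2.resize(v["pixels"][y0:y1,x0:x1,::-1],None,fx=k,fy=k,interpolation=cv2.INTER_CUBIC)
    for d,c in(([0,0,.011],(0,0,255)),([0,.0175,.011],(0,255,255)),([0,-.0175,.011],(255,0,255)),([0,0,-.05],(255,255,0))):
        q=(proj(v,p+R@np.array(d))-[x0,y0]+.5)*k; cv2.circle(o,tuple(int(a) for a in q),4,c,-1)
    cv2.imwrite(f"pics/t_{f}.png",o)
a=cv2.imread("pics/t_a.png")[:, :];b=cv2.imread("pics/t_b.png")
cv2.imwrite("pics/t.png",np.hstack([cv2.resize(a,(400,300)),cv2.resize(b,(400,300))]))
```

```text
[ 0.49484326 -0.15036326  0.02750747] 0.0007171417717087491 [-0.14 -0.6  -0.  ]
```

View pics/t.png

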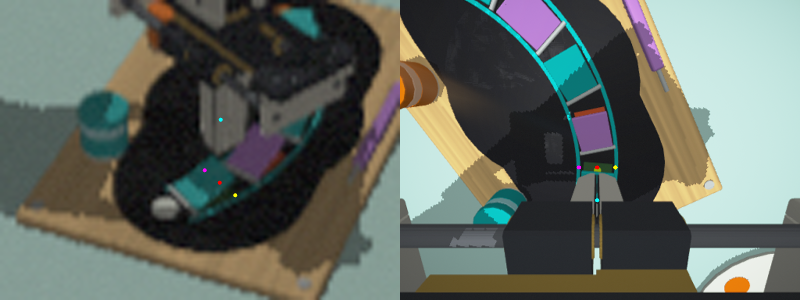

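Measured evidence: flap 1 still stands at about 0.33 rad with no contact force, and the visible fingertip ends well above the projected red tip point. The closed fingertips therefore sit higher than the stated 11 mm. I'll descend by feel onto flap 1's outer end.

Call:
carry_out(deltas=[[0, 0, 0.1, 0, 0], [0, 0, 0.2, 0, 0], [0, 0, 0.2, 0, 0]])

```text
time_s: 7.15
tool_pos: [0.4948, -0.1503, 0.0253]
ee_rot: [[0.883, 0.47, -0.0], [0.47, -0.883, 0.0], [-0.0, -0.0, -1.0]]
ft_force: [1.3, -0.3, 0.1]
width: 0.0003
grasp_force: 0.0
```

```bash
python3 -c "
from ov import *
st=state();print(st['tool_pos'],st['ft_force'],st['width'])
overlay('side','pics/s3.png',(215,205,290,261),8,(0,.3),(1,))
v=snapshot('wrist')['pixels'][150:262,180:330,::-1];a=cv2.imread('pics/s3.png')
b=cv2.resize(v,(600,448),interpolation=cv2.INTER_CUBIC);cv2.imwrite('pics/s3.png',cv2.resize(np.hstack([a,b]),(800,299)))"
```

```text
[ 0.4947901  -0.15029347  0.0253196 ] [ 1.34666845 -0.28468019  0.13962187] 0.000280927906106655
```

View pics/s3.png

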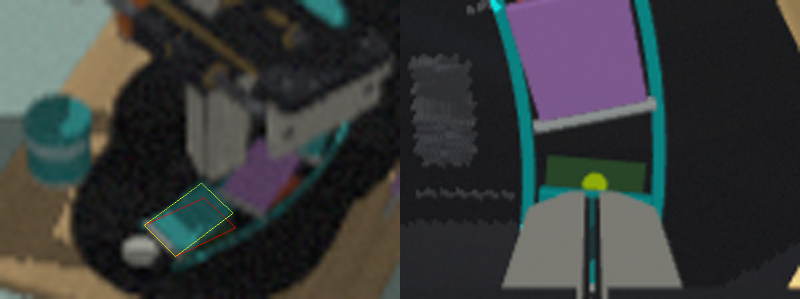

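Flap 1's teal end shows just ahead of the fingers with its motif exposed, so it is still raised and the finger is over it. I'll continue down gently.

Call:
carry_out(deltas=[[0, 0, 0.2, 0, 0], [0, 0, 0.4, 0, 0], [0, 0, 0.4, 0, 0]])

```text
time_s: 7.55
tool_pos: [0.4947, -0.1502, 0.0211]
ee_rot: [[0.883, 0.47, -0.001], [0.47, -0.883, 0.0], [-0.0, -0.0, -1.0]]
ft_force: [0.3, -0.3, 0.0]
width: 0.0005
grasp_force: 0.0
```

```bash
cat > edge.py <<'E'
# measure raised angle of flap i: extent of flap colour ahead along its axis in side view (free-end image row)
from h import *
st=state();print(np.round(st['tool_pos'],4),np.round(st['ft_force'],2),st['time_s'])
E
python3 edge.py; python3 -c "
from h import *
v=snapshot('wrist')['pixels'][150:262,180:330,::-1];cv2.imwrite('pics/s4w.png',v)
v=snapshot('side')['pixels'][205:261,215:290,::-1];cv2.imwrite('pics/s4s.png',v)
print(np.abs(v.astype(int)-0)[20:40:2,20:34:2].tolist()[0])" >/dev/null
```

```text
[ 0.4947 -0.1502  0.0211] [ 0.3  -0.3   0.04] 7.55
```

Call:
carry_out(deltas=[[0, 0, 0.2, 0, 0], [0, 0, 0.4, 0, 0], [0, 0, 0.4, 0, 0]])

```text
time_s: 7.95
tool_pos: [0.4947, -0.1502, 0.0171]
ee_rot: [[0.883, 0.47, -0.001], [0.47, -0.883, 0.0], [-0.0, -0.0, -1.0]]
ft_force: [-1.4, -0.6, -0.2]
width: 0.0005
grasp_force: 0.0
```

```bash
python3 edge.py; python3 -c "
from ov import *
overlay('side','pics/s5.png',(215,205,290,261),8,(0,.3),(1,))
v=snapshot('wrist')['pixels'][150:262,180:330,::-1];a=cv2.imread('pics/s5.png')
b=cv2.resize(v,(600,448),interpolation=cv2.INTER_CUBIC);cv2.imwrite('pics/s5.png',cv2.resize(np.hstack([a,b]),(800,299)))"
```

```text
[ 0.4947 -0.1502  0.0171] [-1.35 -0.57 -0.21] 7.95
```

View pics/s5.png

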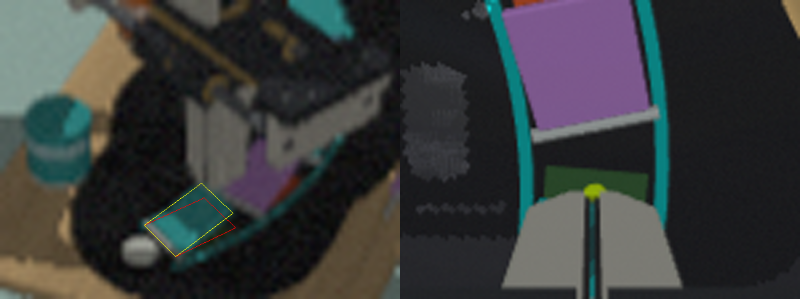

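Flap 1 is still at about 0.3 rad, and the finger is closing on it but not yet touching. So the closed tips are actually about 12–18 mm behind the TCP. Continuing down by feel.

Call:
carry_out(deltas=[[0, 0, 0.2, 0, 0], [0, 0, 0.4, 0, 0], [0, 0, 0.4, 0, 0]])

```text
time_s: 8.35
tool_pos: [0.4947, -0.1502, 0.0131]
ee_rot: [[0.883, 0.47, -0.001], [0.47, -0.883, 0.0], [-0.0, -0.0, -1.0]]
ft_force: [-0.7, -0.8, 0.1]
width: 0.0005
grasp_force: 0.0
```

Call:
carry_out(deltas=[[0, 0, 0.2, 0, 0], [0, 0, 0.3, 0, 0], [0, 0, 0.3, 0, 0]])

```text
time_s: 8.65
tool_pos: [0.4948, -0.1503, 0.0103]
ee_rot: [[0.883, 0.47, -0.0], [0.47, -0.883, 0.0], [-0.0, -0.0, -1.0]]
ft_force: [-0.2, 0.9, 0.9]
width: 0.0006
grasp_force: 0.0
```

```bash
python3 edge.py; python3 -c "
from ov import *
overlay('side','pics/s6.png',(215,205,290,261),8,(0,.3),(1,))
v=snapshot('wrist')['pixels'][150:262,180:330,::-1];a=cv2.imread('pics/s6.png')
b=cv2.resize(v,(600,448),interpolation=cv2.INTER_CUBIC);cv2.imwrite('pics/s6.png',cv2.resize(np.hstack([a,b]),(800,299)))"
```

```text
[ 0.4948 -0.1503  0.0103] [-0.2   0.9   0.85] 8.65
```

View pics/s6.png

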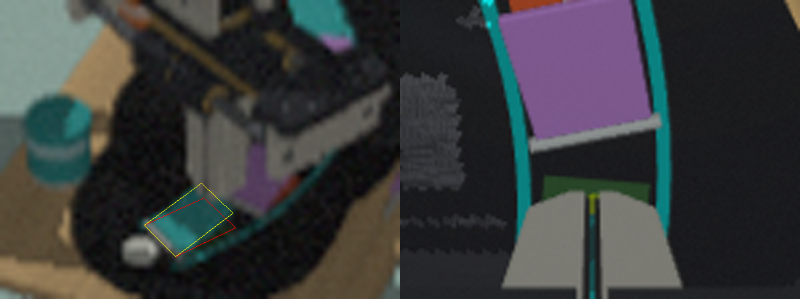

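Run:
```python
from h import *
v=snapshot("side");st=state();R=np.array(st["ee_rot"]);p0=np.array(st["tool_pos"]);p=p0.copy();p[2]=.0275
for y in(.03,.05,.065,.094):
  for z in(0,-.03,-.05,-.073): print(y,z,((proj(v,p+R@np.array([0,y,z]))-[200,200])*4).round(0))
C=-np.array(v["R"]).T@v["t"];print("cam",C)
# pots: lid centres from w1 picture at z=.052, dist from arc
import pickle
w=pickle.load(open("w1.pkl","rb"));F=frame(*np.load("wo.npy"))
for u in((262,178),(472,204)):
  X=ray(w,u[0]/1.5,u[1]/1.5,.052);r=X-F[0];print("pot",X,"radial",np.hypot(r@F[1],r@F[2]),"s",180*np.arctan2(r@F[2],r@F[1]))
```

```text
0.03 0 [245. 191.]
0.03 -0.03 [246. 160.]
0.03 -0.05 [246. 139.]
0.03 -0.073 [247. 114.]
0.05 0 [263. 206.]
0.05 -0.03 [264. 175.]
0.05 -0.05 [265. 154.]
0.05 -0.073 [266. 129.]
0.065 0 [277. 217.]
0.065 -0.03 [278. 186.]
0.065 -0.05 [279. 165.]
0.065 -0.073 [280. 140.]
0.094 0 [304. 239.]
0.094 -0.03 [306. 208.]
0.094 -0.05 [307. 187.]
0.094 -0.073 [309. 162.]
cam [ 0.27149047 -1.14127046  0.9515425 ]
pot [ 0.41751892 -0.08772948  0.052     ] radial 0.09646558328881197 s -163.1603784022173
pot [0.48713051 0.0222732  0.052     ] radial 0.07808367759867564 s 138.06005651512444
```

Call:
carry_out(deltas=[[0, 0, 0.1, 0, 0], [0, 0, 0.2, 0, 0], [0, 0, 0.2, 0, 0]])

```text
time_s: 9.1
tool_pos: [0.4949, -0.1503, 0.0084]
ee_rot: [[0.883, 0.47, -0.0], [0.47, -0.883, 0.0], [-0.0, -0.0, -1.0]]
ft_force: [1.0, 0.4, 0.1]
width: 0.0005
grasp_force: 0.1
```

Call:
carry_out(deltas=[[0, 0, 0.1, 0, 0], [0, 0, 0.2, 0, 0], [0, 0, 0.2, 0, 0]])

```text
time_s: 9.4
tool_pos: [0.4949, -0.1503, 0.0064]
ee_rot: [[0.883, 0.47, -0.0], [0.47, -0.883, 0.0], [-0.0, -0.0, -1.0]]
ft_force: [0.2, 0.4, 0.1]
width: 0.0007
grasp_force: 0.1
```

```bash
cat > fl.py <<'E'
# flap angle from how much of the dark band vs flap colour is seen in side view: sample colour just inside raised/flat free edge
from h import *
F=frame(*np.load("wo.npy"))
def prof(i,n=0.,cam="side"):
    v=snapshot(cam);im=cv2.cvtColor(v["pixels"],cv2.COLOR_RGB2HSV)
    H=arc(*F,(52*(i-3)-20)/1000);T=arc(*F,(52*(i-3)+20)/1000);H[2]=T[2]=.017
    t=(T-H)/np.linalg.norm(T-H)
    q=[]
    for a in np.arange(-.1,.6,.1):
        u=proj(v,H+.037*(np.cos(a)*t+[0,0,np.sin(a)])+n*np.array([t[1],-t[0],0]))
        q.append((round(float(a),1),im[int(round(u[1])),int(round(u[0]))].tolist()))
    return q
E
python3 edge.py; python3 -c "
from fl import *
for n in(-.01,0,.01):print(n,prof(1,n))"
```

```text
[ 0.4949 -0.1503  0.0064] [0.23 0.36 0.11] 9.4
-0.01 [(-0.1, [88, 162, 77]), (0.0, [87, 112, 80]), (0.1, [84, 52, 73]), (0.2, [23, 15, 69]), (0.3, [26, 20, 91]), (0.4, [26, 20, 91]), (0.5, [23, 22, 93])]
0 [(-0.1, [89, 178, 76]), (0.0, [88, 167, 78]), (0.1, [88, 174, 76]), (0.2, [81, 44, 82]), (0.3, [30, 17, 90]), (0.4, [20, 17, 89]), (0.5, [20, 17, 89])]
0.01 [(-0.1, [58, 87, 38]), (0.0, [70, 127, 36]), (0.1, [87, 140, 53]), (0.2, [89, 162, 71]), (0.3, [88, 166, 77]), (0.4, [86, 90, 85]), (0.5, [86, 90, 85])]
```

Call:
carry_out(deltas=[[0, 0, 0.1, 0, 0], [0, 0, 0.2, 0, 0], [0, 0, 0.2, 0, 0]])

```text
time_s: 9.85
tool_pos: [0.4949, -0.1503, 0.0044]
ee_rot: [[0.883, 0.47, -0.0], [0.47, -0.883, 0.0], [-0.0, -0.0, -1.0]]
ft_force: [-0.8, 0.2, 0.1]
width: 0.0001
grasp_force: 0.1
```

Call:
carry_out(deltas=[[0, 0, 0.1, 0, 0], [0, 0, 0.2, 0, 0], [0, 0, 0.2, 0, 0]])

```text
time_s: 10.15
tool_pos: [0.4949, -0.1503, 0.0023]
ee_rot: [[0.883, 0.47, -0.0], [0.47, -0.883, 0.0], [-0.0, -0.0, -1.0]]
ft_force: [-0.4, 0.1, 0.1]
width: 0.0005
grasp_force: 0.1
```

```bash
python3 edge.py; python3 -c "
from fl import *
for n in(-.01,0,.012):print(n,prof(1,n))"
```

```text
[ 0.4949 -0.1503  0.0023] [-0.41  0.11  0.05] 10.15
-0.01 [(-0.1, [87, 113, 81]), (0.0, [86, 52, 73]), (0.1, [8, 16, 65]), (0.2, [18, 19, 66]), (0.3, [23, 25, 93]), (0.4, [23, 25, 93]), (0.5, [26, 22, 93])]
0 [(-0.1, [88, 155, 79]), (0.0, [90, 154, 78]), (0.1, [81, 44, 82]), (0.2, [30, 22, 93]), (0.3, [23, 23, 90]), (0.4, [30, 14, 88]), (0.5, [30, 14, 88])]
0.012 [(-0.1, [60, 94, 38]), (0.0, [86, 147, 59]), (0.1, [89, 163, 75]), (0.2, [88, 185, 73]), (0.3, [89, 147, 71]), (0.4, [88, 91, 81]), (0.5, [70, 24, 96])]
```

Run:
```python
from h import *
a=cv2.imread("pics/s4s.png")[:,:,::-1].copy();b=np.array(snapshot("side")["pixels"])[205:261,215:290].copy()
def asc(im):
    h=cv2.cvtColor(im,cv2.COLOR_RGB2HSV)[20:52,24:50]
    return ["".join("T" if 80<p[0]<96 and p[1]>120 and p[2]>55 else "p" if 130<p[0]<160 and p[1]>40 else "g" if p[1]<60 and p[2]>60 else "." for p in r) for r in h]
for x,y in zip(asc(a),asc(b)):print(x,y)
```

```text
p.pp.p.....gggggggggg...g. ...pp...........g....gg...
.......p...ggggggggggggggg ..p.................gggg..
..p........gggggggggggg... ...p................ggg...
.......p.p.gggggggggggg... ...........gg...gg....g...
...........gggggggggggg... ..p........ggg.ggggg......
p.ppp.p....gggggggggggg.p. ...p..p....gggggggggg..gg.
...........ggggggggggg.ppp ......p....ggggggggggg.gg.
...........ggggggggggg.ppp ...........gggggggggggggg.
........p..gggggggggggpppp ...p.......ggggggggggggpp.
p..........gggggggggggpppp ...........ggggggggggggppp
..p.p.......ggggggggggpppp p.p........ggggggggggggppp
............ggggggggggpppp ...........gggggggggggpppp
...p.p.p.....ggggggggppppp ...........gggggggggggpppp
..p...p.pp...ggggggppppppp p...pp.....gggggggggggpppp
..p......p.....gg.pppppppp ...........gggggggggggpppp
......pp....TTT..gpppppppp ......p.....ggggggggggpppp
..........TTTTTTTggppppppp ...p........ggggggggggpppp
.p.......TTTTTTTTTgggppppp ....pp.....TTgggggggggpppp
......p.TTTTTTTTTTT.gggppp .......p.TTTTgggggg.gggppp
p......TTTTTTTTTTTT...gggp ........TTTTTTTgg.T...gggp
..p..TTTTTTTTTTTTTT.....gg .....TTTTTTTTTTTTTTT....g.
.p.g.TTTTTTTTTTTTT......T. ..Tg.TTTTTTTTTTTTTTT....T.
..Tgg.TTTTTTTTTTT......... ..Tgg.TTTTTTTTTTTTT.......
.p..gg.TTTTTTTTT.....T.... ....ggTTTTTTTTTTT....T....
ggggggg.TTTTTTT........... ggggggg.TTTTTTTT..........
gggggggg.TTTTT...T...p.... ggggggggTTTTTT............
gggggg.ggTTT...T....p....p gggggg.ggTTTT.............
gggggg..gg..TTT.......p..p gggggg..ggTTTTT.......p...
ggggg....g.TTTT........... ggggg....g.TTT....p.p.....
.ggg...................... .ggg......................
...p...p.....p.........p.. ..............p..p........
p.p.p..................... ..p....p...........p.p....
```

Run:
```python
from h import *
F=frame(*np.load("wo.npy"));v=snapshot("side");st=state();p=np.array(st["tool_pos"]);R=np.array(st["ee_rot"])
H=arc(*F,-.124);T=arc(*F,-.084);H[2]=T[2]=.017;t=(T-H)/np.linalg.norm(T-H);n=np.array([t[1],-t[0],0])
for a in(0,.1,.2,.3,.4): print("corner",a,(proj(v,H+.04*(np.cos(a)*t+[0,0,np.sin(a)])+.015*n)-[239,225]).round(1),(proj(v,H+.04*(np.cos(a)*t+[0,0,np.sin(a)])-.015*n)-[239,225]).round(1))
for h in(.013,.017,.02,.025,.03):
  X=p.copy();X[2]=h; print("finger back edge mid/left/right",h,[(proj(v,X+R@np.array([-.0075,y,0]))-[239,225]).round(1).tolist() for y in(0,-.0175,.0175)])
```

```text
corner 0 [19.6 22.2] [13.8 16.5]
corner 0.1 [19.6 21.2] [13.7 15.5]
corner 0.2 [19.5 20.3] [13.6 14.6]
corner 0.3 [19.2 19.5] [13.3 13.8]
corner 0.4 [18.9 18.7] [13. 13.]
finger back edge mid/left/right 0.013 [[13.5, 22.1], [9.7, 19.0], [17.4, 25.3]]
finger back edge mid/left/right 0.017 [[13.5, 21.1], [9.8, 18.0], [17.4, 24.3]]
finger back edge mid/left/right 0.02 [[13.5, 20.4], [9.8, 17.2], [17.4, 23.5]]
finger back edge mid/left/right 0.025 [[13.6, 19.1], [9.8, 16.0], [17.4, 22.3]]
finger back edge mid/left/right 0.03 [[13.6, 17.8], [9.8, 14.7], [17.4, 21.0]]
```

The flap's outer corner has dropped from about 0.35 to about 0.1 rad, so the finger is folding it. The tip is about 19 mm above the TCP. A little further, until a firm stop.

Call:
carry_out(deltas=[[0, 0, 0.1, 0, 0], [0, 0, 0.2, 0, 0], [0, 0, 0.2, 0, 0]])

```text
time_s: 10.7
tool_pos: [0.4949, -0.1503, 0.0004]
ee_rot: [[0.883, 0.47, -0.0], [0.47, -0.883, 0.0], [-0.0, -0.0, -1.0]]
ft_force: [-0.2, 0.1, 0.7]
width: 0.0002
grasp_force: 0.1
```

Call:
carry_out(deltas=[[0, 0, 0.1, 0, 0], [0, 0, 0.1, 0, 0]])

```text
time_s: 10.9
tool_pos: [0.4949, -0.1503, -0.0006]
ee_rot: [[0.883, 0.47, -0.0], [0.47, -0.883, 0.0], [-0.0, -0.0, -1.0]]
ft_force: [-0.3, 0.2, -0.7]
width: 0.0005
grasp_force: 0.1
```

Call:
carry_out(deltas=[[0, 0, 0.1, 0, 0], [0, 0, 0.1, 0, 0]])

```text
time_s: 11.1
tool_pos: [0.4949, -0.1503, -0.0016]
ee_rot: [[0.883, 0.47, -0.0], [0.47, -0.883, 0.0], [-0.0, -0.0, -1.0]]
ft_force: [0.8, -0.6, 0.5]
width: 0.0006
grasp_force: 0.1
```

```bash
cat > asc.py <<'E'
from h import *
import sys
def asc(im):
    h=cv2.cvtColor(im,cv2.COLOR_RGB2HSV)
    return ["".join("T" if 80<p[0]<96 and p[1]>120 and p[2]>55 else "p" if 130<p[0]<160 and p[1]>60 and p[2]>60 else "g" if p[1]<60 and p[2]>60 else "." for p in r) for r in h]
if __name__=="__main__":
    x0,x1,y0,y1=map(int,sys.argv[1:5])
    print("\n".join(asc(np.array(snapshot("side")["pixels"])[y0:y1,x0:x1].copy())))
E
python3 edge.py; python3 asc.py 239 265 240 257
```

```text
[ 0.4949 -0.1503 -0.0016] [ 0.8  -0.57  0.45] 11.1
...........gggggggggggpppp
............ggggggggggpppp
............ggggggggggpppp
..........TT.gggggggggggpp
......T..TTTTgggggg...ggg.
.....TTTTTTTTT.gg.TT....g.
...g.TTTTTTTTTTTTTTT......
..Tgg.TTTTTTTTTTTTTT......
....gg.TTTTTTTTTTT........
gggggggTTTTTTTTTT..T......
ggggggggTTTTTTT...........
gggggg.ggTTTT..T..........
gggggg..g.TTTTT...........
ggggg....g.TTT............
.ggg......................
..........................
..........................
```

Call:
carry_out(deltas=[[0, 0, 0.1, 0, 0], [0, 0, 0.1, 0, 0]])

```text
time_s: 11.35
tool_pos: [0.4949, -0.1503, -0.0026]
ee_rot: [[0.883, 0.47, -0.0], [0.47, -0.883, 0.0], [-0.0, -0.0, -1.0]]
ft_force: [-0.4, 0.5, 1.0]
width: 0.0002
grasp_force: 0.0
```

Call:
carry_out(deltas=[[0, 0, 0.1, 0, 0], [0, 0, 0.1, 0, 0]])

```text
time_s: 11.55
tool_pos: [0.4949, -0.1503, -0.0036]
ee_rot: [[0.883, 0.47, -0.0], [0.47, -0.883, 0.0], [-0.0, -0.0, -1.0]]
ft_force: [-0.8, -0.4, 0.2]
width: 0.0004
grasp_force: 0.0
```

```bash
python3 edge.py; python3 asc.py 239 265 240 257
```

```text
[ 0.4949 -0.1503 -0.0036] [-0.81 -0.44  0.16] 11.55
...........gggggggggggpppp
............ggggggggggpppp
............gg.ggggggg.ppp
..........TTggggggggggggpp
........TTTT.ggggggg..gggp
.....TTTTTTTTT.ggg.T....gg
...g.TTTTTTTTT...TTT......
..Tgg.TTTTTTTTTTTTTT......
....gg.TTTTTTTTTTTT.......
ggggggg.TTTTTTTTT.........
gggggggg.TTTTTT..T........
gggggg.ggTTTTT.T..........
gggggg..ggTTTTT...........
ggggg....g.TTT............
.ggg......................
..........................
..........................
```

Call:
carry_out(deltas=[[0, 0, 0.1, 0, 0], [0, 0, 0.1, 0, 0]])

```text
time_s: 11.8
tool_pos: [0.4949, -0.1503, -0.0046]
ee_rot: [[0.883, 0.47, -0.0], [0.47, -0.883, 0.0], [-0.0, -0.0, -1.0]]
ft_force: [0.8, -0.3, 0.6]
width: 0.0005
grasp_force: 0.0
```

Call:
carry_out(deltas=[[0, 0, 0.1, 0, 0], [0, 0, 0.1, 0, 0]])

```text
time_s: 12.0
tool_pos: [0.4949, -0.1503, -0.0056]
ee_rot: [[0.883, 0.47, -0.0], [0.47, -0.883, 0.0], [-0.0, -0.0, -1.0]]
ft_force: [0.1, -0.5, -0.5]
width: 0.0002
grasp_force: 0.0
```

```bash
python3 edge.py; python3 asc.py 239 265 240 257
```

```text
[ 0.4949 -0.1503 -0.0056] [ 0.12 -0.52 -0.48] 12.0
...........ggggggggggggppp
...........gggggggggggpppp
............ggggggggggpppp
...........Tggggggggggggpp
.........TTT.gggggggg.gggp
.....TTTTTTTTgggggg.....gg
...g.TTTTTTTTT.gg.TT....T.
..Tgg.TTTTTTTTT.TTTT......
....ggTTTTTTTTTTTTTT.TT...
gggggggTTTTTTTTTTT.T......
ggggggggTTTTTTTT..........
gggggg.ggTTTTT.T..........
gggggg..g.TTTT............
ggggg....g.TTT............
.ggg......................
..........................
..........................
```

Call:
carry_out(deltas=[[0, 0, 0.1, 0, 0], [0, 0, 0.1, 0, 0]])

```text
time_s: 12.25
tool_pos: [0.4949, -0.1503, -0.0066]
ee_rot: [[0.883, 0.47, -0.0], [0.47, -0.883, 0.0], [-0.0, -0.0, -1.0]]
ft_force: [-0.3, -0.1, -0.4]
width: 0.0005
grasp_force: 0.0
```

Call:
carry_out(deltas=[[0, 0, 0.1, 0, 0], [0, 0, 0.1, 0, 0]])

```text
time_s: 12.45
tool_pos: [0.4949, -0.1503, -0.0076]
ee_rot: [[0.883, 0.47, -0.0], [0.47, -0.883, 0.0], [-0.0, -0.0, -1.0]]
ft_force: [-0.7, 0.4, -0.3]
width: 0.0003
grasp_force: 0.0
```

Call:
carry_out(deltas=[[0, 0, 0.1, 0, 0], [0, 0, 0.1, 0, 0]])

```text
time_s: 12.65
tool_pos: [0.4951, -0.1504, -0.0078]
ee_rot: [[0.883, 0.47, -0.0], [0.47, -0.883, -0.0], [-0.0, 0.0, -1.0]]
ft_force: [-3.2, 1.3, 7.1]
width: 0.0003
grasp_force: 3.5
```

Call:
carry_out(deltas=[[0, 0, 0.1, 0, 0], [0, 0, 0.1, 0, 0]])

```text
time_s: 12.85
tool_pos: [0.4952, -0.1504, -0.0081]
ee_rot: [[0.883, 0.47, -0.0], [0.47, -0.883, -0.0], [-0.0, 0.0, -1.0]]
ft_force: [-6.5, 3.0, 14.6]
width: 0.0006
grasp_force: 7.4
```

```bash
python3 edge.py; python3 asc.py 239 265 240 257
```

```text
[ 0.4952 -0.1504 -0.0081] [-6.46  3.03 14.57] 12.85
...........ggggggggggggppp
...........ggggggggggggppp
...........ggggggggggggppp
............ggggggggggggpp
.........TTTgggggggggggggp
.....TTTTTTT.ggggggg....gg
...g.TTTTTTTT.gggg......T.
...gg.TTTTTTTT.g..TT......
....ggTTTTTTTTTTTTTT.T....
gggggggTTTTTTTTTTTTT......
gggggggg.TTTTTTTTT........
gggggg.ggTTTT.TT..........
gggggg..g.TTTT............
ggggg....g.TTT............
.ggg......................
..........................
..........................
```

Firm contact at TCP z = −7.8 mm with flap 1 flat, so the tip is 24.7 mm above the TCP. I'll plan the rest with that offset.

```bash
sed -i 's/(zt(s)+11)/(zt(s)-24.9)/; s/^rel=p-F/if len(sys.argv)>4: p=np.array([float(x) for x in sys.argv[4:7]])\nrel=p-F/; s/^from h import \*/from h import *\nimport sys/' rel.py; python3 rel.py -87 -31 4 .4949 -.1503 -.0096
```

```text
t 12.9 [ 0.4952 -0.1505 -0.0081] ft [-6.89  2.63 14.77] yaw 28.02
s now mm -88.53833954830735 radial mm -0.09187911048991193
-87 [0.15, 0.01, -0.17] -0.5
-83 [0.55, 0.0, -0.31] -1.8
-79 [0.95, -0.02, -0.47] -3.1
-75 [1.35, -0.04, -0.47] -4.3
-71 [1.75, -0.08, -0.46] -5.6
-67 [2.15, -0.12, -0.44] -6.9
-63 [2.55, -0.17, -0.41] -8.2
-59 [2.94, -0.23, -0.38] -9.4
-55 [3.33, -0.3, -0.34] -10.7
-51 [3.73, -0.38, -0.29] -12.0
-47 [4.12, -0.47, -0.24] -13.3
-43 [4.51, -0.57, -0.18] -14.5
-39 [4.89, -0.67, -0.17] -15.8
-35 [5.27, -0.78, -0.17] -17.1
-31 [5.66, -0.91, -0.31] -18.4
```

Call:
carry_out(deltas=[[0, 0, -0.17, 0, 0], [0.15, 0, -0.2, -0.5, 0], [0.55, 0, -0.31, -1.8, 0], [0.95, 0, -0.47, -3.1, 0], [1.35, -0.05, -0.47, -4.3, 0], [1.75, -0.08, -0.46, -5.6, 0], [2.15, -0.12, -0.44, -6.9, 0], [2.55, -0.17, -0.41, -8.2, 0], [2.94, -0.23, -0.38, -9.4, 0], [3.33, -0.3, -0.34, -10.7, 0], [3.73, -0.38, -0.29, -12, 0], [4.12, -0.47, -0.24, -13.3, 0], [4.51, -0.57, -0.18, -14.5, 0], [4.89, -0.67, -0.16, -15.8, 0], [5.15, -0.74, -0.15, -16.6, 0], [5.15, -0.74, -0.15, -16.6, 0]])

```text
time_s: 14.5
tool_pos: [0.5376, -0.1195, -0.0077]
ee_rot: [[0.711, 0.703, 0.001], [0.703, -0.711, -0.0], [0.001, 0.001, -1.0]]
ft_force: [0.0, -0.5, 3.0]
width: 0.0005
grasp_force: 1.5
```

```bash
python3 rel.py; python3 asc.py 239 285 220 257
python3 - <<'E'
from h import *
F=frame(*np.load("wo.npy"));v=snapshot("side")
for i in(1,2):
  H=arc(*F,(52*(i-3)-20)/1000);T=arc(*F,(52*(i-3)+20)/1000);H[2]=T[2]=.017;t=(T-H)/np.linalg.norm(T-H);n=np.array([t[1],-t[0],0])
  for a in(0,.2,.4): print(i,a,[(proj(v,H+.04*(np.cos(a)*t+[0,0,np.sin(a)])+s*n)-[239,220]).round(1).tolist() for s in(.015,-.015)])
E
```

```text
t 14.5 [ 0.5376 -0.1195 -0.0077] ft [ 0.04 -0.47  3.01] yaw 44.66
s now mm -35.75774281298053 radial mm 0.4601474989546217
......................ggg..............pp.TT..
......................ggggg......gg.....g.T...
......................ggggg.gg..gggg..........
......................ggggggggggggg.TTT.g.....
......................gggggggggggggTTTTT......
......................gggggggggggggTTTT..T....
......................gggggggggggggTTTT..T....
......................gggggggggggggTTTT.......
.......................ggggggggggg.TTT..T.....
.......................ggggggggggg.TTT..T.....
.......................ggggggggggg.TTT.T......
.......................ggggggggggg.TT..T......
.......................ggggggggggg.TT.T.......
.......................ggggggggggg.T..........
.......................ggg.ggggggggg.T........
.......................ggg.gggggg.gg..........
......................gpgg.ggggg...T..........
.....................gpppgggggggp..T..........
.................TT..ppppppgggppp.............
.................Tg.pppppppppppp..............
...............Tggppppppppppppp......
[... 267 characters left out ...]
..T.....................
...gg.TTTTTTTTTTTTTTT.........................
....gg.TTTTTTTTTTTTTTT........................
gggggggTTTTTTTTTTTTT..........................
ggggggggTTTTTTTTTTTT..........................
gggggg.ggTTTTTTTTTT...........................
gggggg..gg.TTTTTT.............................
gggggg...g.TTTT...............................
ggggg...T.TTT.................................
........T.....................................
..............................................
1 0 [[19.6, 27.2], [13.8, 21.5]]
1 0.2 [[19.5, 25.3], [13.6, 19.6]]
1 0.4 [[18.9, 23.7], [13.0, 18.0]]
2 0 [[31.7, 17.6], [23.8, 13.5]]
2 0.2 [[31.6, 15.8], [23.7, 11.6]]
2 0.4 [[31.2, 14.3], [23.2, 10.1]]
```

Flap 1's outer corner is at its flat position, and so is flap 2's, with 3 N of contact. On to flap 3.

```bash
python3 rel.py -35 17 4 .5376 -.1195 -.0081
```

```text
t 14.6 [ 0.5376 -0.1194 -0.0077] ft [1.15 0.02 4.04] yaw 44.61
s now mm -35.76568257566286 radial mm 0.5152451055634444
-35 [0.08, -0.05, -0.02] -0.5
-31 [0.48, -0.06, -0.16] -1.8
-27 [0.88, -0.08, -0.32] -3.0
-23 [1.28, -0.1, -0.32] -4.3
-19 [1.67, -0.14, -0.31] -5.6
-15 [2.07, -0.18, -0.28] -6.9
-11 [2.47, -0.23, -0.26] -8.1
-7 [2.86, -0.29, -0.23] -9.4
-3 [3.26, -0.36, -0.19] -10.7
1 [3.65, -0.44, -0.14] -11.9
5 [4.04, -0.53, -0.08] -13.2
9 [4.43, -0.62, -0.03] -14.5
13 [4.81, -0.73, -0.02] -15.8
17 [5.2, -0.84, -0.02] -17.0
```

Call:
carry_out(deltas=[[0.1, -0.05, -0.03, -0.5, 0], [0.48, -0.06, -0.16, -1.8, 0], [0.88, -0.08, -0.32, -3, 0], [1.28, -0.1, -0.32, -4.3, 0], [1.67, -0.14, -0.31, -5.6, 0], [2.07, -0.18, -0.28, -6.9, 0], [2.47, -0.23, -0.26, -8.1, 0], [2.86, -0.29, -0.23, -9.4, 0], [3.26, -0.36, -0.19, -10.7, 0], [3.65, -0.44, -0.14, -11.9, 0], [4.04, -0.53, -0.08, -13.2, 0], [4.43, -0.62, -0.02, -14.5, 0], [4.81, -0.73, 0, -15.8, 0], [5.1, -0.82, 0, -16.8, 0], [5.1, -0.82, 0, -16.8, 0]])

```text
time_s: 16.1
tool_pos: [0.5681, -0.0776, -0.0076]
ee_rot: [[0.477, 0.879, 0.001], [0.879, -0.477, 0.0], [0.001, 0.001, -1.0]]
ft_force: [0.6, 1.8, 3.7]
width: 0.0008
grasp_force: 1.4
```

```bash
P=$(python3 -c "
from h import *
p=state()['tool_pos'];print(p[0],p[1],-.0081)"); python3 rel.py 17 69 4 $P
```

```text
t 16.1 [ 0.5681 -0.0776 -0.0076] ft [0.65 1.75 3.71] yaw 61.48
s now mm 16.25742053753824 radial mm -0.22338185332490545
17 [0.07, 0.02, -0.02] -0.2
21 [0.47, 0.02, -0.16] -1.4
25 [0.87, 0.0, -0.32] -2.7
29 [1.27, -0.02, -0.32] -4.0
33 [1.67, -0.05, -0.31] -5.3
37 [2.07, -0.09, -0.29] -6.5
41 [2.47, -0.14, -0.26] -7.8
45 [2.86, -0.2, -0.23] -9.1
49 [3.26, -0.27, -0.19] -10.4
53 [3.65, -0.35, -0.14] -11.6
57 [4.04, -0.43, -0.08] -12.9
61 [4.43, -0.53, -0.03] -14.2
65 [4.82, -0.63, -0.02] -15.5
69 [5.2, -0.74, -0.02] -16.7
```

Call:
carry_out(deltas=[[0.1, 0, -0.03, -0.2, 0], [0.47, 0.02, -0.16, -1.4, 0], [0.87, 0, -0.32, -2.7, 0], [1.27, -0.02, -0.32, -4, 0], [1.67, -0.05, -0.31, -5.3, 0], [2.07, -0.09, -0.29, -6.5, 0], [2.47, -0.14, -0.26, -7.8, 0], [2.86, -0.2, -0.23, -9.1, 0], [3.26, -0.27, -0.19, -10.4, 0], [3.65, -0.35, -0.14, -11.6, 0], [4.04, -0.43, -0.08, -12.9, 0], [4.43, -0.53, -0.02, -14.2, 0], [4.82, -0.63, 0, -15.5, 0], [5.1, -0.71, 0, -16.4, 0], [5.1, -0.71, 0, -16.4, 0]])

```text
time_s: 17.6
tool_pos: [0.5862, -0.0293, -0.0076]
ee_rot: [[0.21, 0.978, 0.001], [0.978, -0.21, 0.0], [0.0, 0.001, -1.0]]
ft_force: [0.9, 1.1, 3.2]
width: 0.0006
grasp_force: 1.5
```

```bash
P=$(python3 -c "
from h import *
p=state()['tool_pos'];print(p[0],p[1],-.0081)"); python3 rel.py 69 141 4 $P
```

```text
t 17.6 [ 0.5862 -0.0293 -0.0076] ft [0.91 1.05 3.17] yaw 77.87
s now mm 68.01641112780065 radial mm -0.12495937023868087
69 [0.1, 0.01, -0.02] -0.3
73 [0.5, 0.01, -0.16] -1.6
77 [0.9, -0.01, -0.32] -2.9
81 [1.3, -0.03, -0.32] -4.2
85 [1.7, -0.07, -0.31] -5.4
89 [2.09, -0.11, -0.29] -6.7
93 [2.49, -0.16, -0.26] -8.0
97 [2.89, -0.22, -0.23] -9.2
101 [3.28, -0.29, -0.19] -10.5
105 [3.67, -0.37, -0.14] -11.8
109 [4.06, -0.45, -0.09] -13.1
113 [4.45, -0.55, -0.03] -14.3
117 [4.84, -0.65, -0.02] -15.6
121 [5.22, -0.76, -0.02] -16.9
125 [5.6, -0.88, -0.02] -18.2
129 [5.98, -1.01, -0.02] -19.4
133 [6.36, -1.15, -0.02] -20.7
137 [6.73, -1.3, -0.02] -22.0
141 [7.1, -1.45, -0.02] -23.3
```

Call:
carry_out(deltas=[[0.1, 0, -0.03, -0.3, 0], [0.5, 0.01, -0.16, -1.6, 0], [0.9, -0.01, -0.32, -2.9, 0], [1.3, -0.03, -0.32, -4.2, 0], [1.7, -0.07, -0.31, -5.4, 0], [2.09, -0.11, -0.29, -6.7, 0], [2.49, -0.16, -0.26, -8, 0], [2.89, -0.22, -0.23, -9.2, 0], [3.28, -0.29, -0.19, -10.5, 0], [3.67, -0.37, -0.14, -11.8, 0], [4.06, -0.45, -0.08, -13.1, 0], [4.45, -0.55, -0.02, -14.3, 0], [4.84, -0.65, 0, -15.6, 0], [5.22, -0.76, 0, -16.9, 0], [5.22, -0.76, 0, -16.9, 0], [5.6, -0.88, -0.02, -18.2, 0], [5.98, -1.01, -0.05, -19.4, 0], [6.36, -1.15, -0.05, -20.7, 0], [6.9, -1.37, -0.05, -22.6, 0], [6.9, -1.37, -0.05, -22.6, 0]])

```text
time_s: 19.6
tool_pos: [0.5863, 0.0416, -0.0079]
ee_rot: [[-0.183, 0.983, -0.001], [0.983, 0.183, 0.0], [0.001, -0.001, -1.0]]
ft_force: [0.6, 0.6, 0.1]
width: 0.0007
grasp_force: 0.0
```

Call:
carry_out(deltas=[[0, 0, -2, 0, 0], [0, 0, -6, 0, 0], [0, 0, -11, 0, 0], [0, 0, -15, 0, 0], [0, 0, -17, 0, 0], [0, 0, -17, 0, 0], [0, 0, -17, 0, 0]])

```text
time_s: 20.3
tool_pos: [0.5868, 0.0406, 0.1621]
ee_rot: [[-0.181, 0.984, 0.0], [0.984, 0.181, 0.0], [0.0, 0.0, -1.0]]
ft_force: [-1.2, 0.5, 0.2]
width: 0.0005
grasp_force: 0.0
```

```bash
python3 - <<'E'
from h import *
import pickle
F=frame(*np.load("wo.npy"))
for cam in("side","wrist"):
    v=snapshot(cam);hsv=cv2.cvtColor(v["pixels"],cv2.COLOR_RGB2HSV)
    for i in range(1,6):
        H=arc(*F,(52*(i-3)-20)/1000);T=arc(*F,(52*(i-3)+20)/1000);H[2]=T[2]=.017;t=(T-H)/np.linalg.norm(T-H);n=np.array([t[1],-t[0],0])
        m=cv2.inRange(hsv,(80,110,50),(97,255,255)) if i%2 else cv2.inRange(hsv,(128,50,50),(160,255,255))
        r=[]
        for a in(0,.1,.2,.35):
            E=H+.04*(np.cos(a)*t+[0,0,np.sin(a)])
            k=np.zeros_like(m);cv2.fillPoly(k,[np.array([proj(v,X+s*n) for X,s in((H,.014),(E,.014),(E,-.014),(H,-.014))]).round().astype(int)],255)
            # coverage, and same for the strip beyond flat tip
            r.append(round((m&k>0).sum()/max(1,(k>0).sum()),2))
        print(cam,i,r)
    if cam=="wrist": cv2.imwrite("pics/end.png",v["pixels"][:,:,::-1])
v=snapshot("side")["pixels"]
E
python3 asc.py 239 290 205 257
```

```text
side 1 [np.float64(0.88), np.float64(0.88), np.float64(0.85), np.float64(0.76)]
side 2 [np.float64(0.74), np.float64(0.71), np.float64(0.64), np.float64(0.55)]
side 3 [np.float64(0.86), np.float64(0.83), np.float64(0.79), np.float64(0.73)]
side 4 [np.float64(0.71), np.float64(0.64), np.float64(0.6), np.float64(0.52)]
side 5 [np.float64(0.76), np.float64(0.67), np.float64(0.6), np.float64(0.56)]
wrist 1 [np.float64(0.0), np.float64(0.0), np.float64(0.0), np.float64(0.0)]
wrist 2 [np.float64(0.0), np.float64(0.0), np.float64(0.0), np.float64(0.0)]
wrist 3 [np.float64(0.14), np.float64(0.11), np.float64(0.08), np.float64(0.04)]
wrist 4 [np.float64(0.11), np.float64(0.08), np.float64(0.05), np.float64(0.02)]
wrist 5 [np.float64(0.9), np.float64(0.89), np.float64(0.89), np.float64(0.89)]
...............................gg.TTTTT............
...........................T..TTTTTTTTTT...........
.gg.gg......................T.TTTTTTTTTT...........
............................TTTTTTTTTTTTT..........
.............................TTTTTTTTTTTT..........
.............................T.TTTTTTTTTTT....
[... 1697 characters left out ...]
gTTT..................g.
........TTTTTTTTTT....gggp.TTT..................gg.
.....TTTTTTTTTTTTTT.....ggTT....................g..
...g.TTTTTTTTTTTTTTT....T..........................
...gg.TTTTTTTTTTTTTTT.TTTT.........................
....gg.TTTTTTTTTTTTTTTT............................
gggggggTTTTTTTTTTTTTTTT............................
ggggggggTTTTTTTTTTTTT..............................
gggggg.ggTTTTTTTTTT................................
gggggg..gg.TTTTT...................................
gggggg...g.TTTT....................................
ggggg...T.TTT.....................................g
........T.........................................g
.................................................gg
```

```bash
python3 -c "
from plant import *
print(finish_job())"
```

```text
the job is handed in; nothing more can be done
None
```

The job is handed in: flaps 1 to 5 were folded in order, and the side-camera masks fit all five best as flat; I did not re-check the bystanders. On flap 1 the finger first passed above it without touching, because the closed fingertips sit higher than stated. I folded it by pressing straight down on its outer end (peak about 15 N), then ran flaps 2 to 5 at 3–4 N and lifted clear past the orange dot.

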